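# Load a spare tape roll onto a dog-leg roll holder

## Robot

A 6-joint arm with a two-finger parallel gripper is mounted at the origin on the work surface; the furniture and walls round the work are solid. World frame = base frame: x ahead of the robot, y to its left, z up, the work surface at z = 0. Lengths are in mm, angles in rad, forces in N, time in s.
With the tool pointing down it reaches from about 275 to 825 mm from the base axis. Payload 4.9 kg.
Tool frame: the origin (TCP) lies midway between the tips of the shut fingers; the grasp point (between the pads) lies 19 mm behind it; x points along the fingers, z is the direction in which the jaws open and shut, and the axes are right-handed (so a half turn about x gives the same grasp; the last joint's range is limited). The gripper opens to 85 mm and grips with 20 to 120 N. Pads are 22 mm wide; open, the fingers measure 114 mm over their backs; the gripper's body (76 mm by 85 mm) begins 54 mm behind the grasp point. The pads swing forward as they close: fully open they stand 13 mm farther back than shut.
Start: joints at [-1.254, 0.326, -0.193, 1.052, 0, 1.437], TCP at [239.641, -495.066, 231.281] pointing down, gripper open.
Joint ranges: [-2.65, 2.65], [-0.97, 1.79], [-1.3, 1.35], [-1.93, 2.1], [-1.47, 1.37], [-3.14, 3.14]. Speed limits (rad/s): [2.57, 2.57, 3.14, 3.14, 3.14, 3.14].

## Interface

Orientations are given as a unit quaternion [w, x, y, z].
In Python, from cell import * gives the robot as it stands. Calls block until the motion is done:
- reach(position, orientation): joint-space move of the TCP to a pose.
- move_l(position, attitude=None, feed=150): straight line of the TCP; attitude=None keeps the orientation; feed is the mean speed in mm/s.
- move_j(angles): joint-space move.
- gripper_to(opening, grasp_force=None): finger opening in mm; grasp_force is the grip in N (None keeps the last); returns when the fingers have stopped.
- pause(seconds).
- ik(position, orientation): joint angles nearest the present ones, or None.
- capture(name): name is "side" or "top"; returns a dict with "frame" (400x640x3 uint8, red, green, blue), "fx", "fy", "cx", "cy" (pixels), "k1" (the pictures are not rectified: a ray, as slopes to the right and down, at radius r is drawn at 1 + k1 r^2 times it, then the intrinsics apply), "rvec" (rotation vector, rad) and "tvec" (3), from world to camera coordinates, as OpenCV has them. Camera axes: x right, y down, z forward; pixel columns grow to the right and rows downward; lengths in mm; the calibration is good to about 2 mm. A picture is of the moment at which its call begins. There is no depth.
A pose or a line that the arm cannot do raises IKError and nothing moves.
- finish_job(): hands the job in, once; it reports no verdict.
Trained networks look in a picture, given as the dict that the camera call returned (one of the last four; its "shot" number tells which), for a name from the list of things; names that differ only in an ending like _2 or _b are one class to them, and where a whole thing is asked for, a point or a joint stands for the part that bears it (a point fixed in the world has none). Each returns a list of dicts, best first, with "p" (0 to 1); they miss things now and then, are a little off and sometimes report something else, mostly with a low value. They report only what shows in the picture. A call takes as long as a camera call. They do not tell look-alikes from the thing itself.
- masks_of(query, picture): "pixels" (400x640 bool, what is visible of it).
- place_of(query, picture): "centre" ([x, y, z] in mm, in the coordinates of the camera as it stood for that picture, good to about 4 mm: a listed point, or the origin of a listed thing).
Readings, each from a call of its own:
- get_time(): time.
- get_q(): joint angles.
- get_joint_velocities(): joint speeds.
- get_joint_efforts(): joint torques, N m.
- get_ee_pos(): TCP position.
- get_tool_rot(): TCP orientation.
- get_wrist_force(): force on the tool from outside, world axes, zero at the start.
- get_wrist_torque(): the same for the moment, N m.
- get_width(): finger opening in mm.
Only numpy, scipy, OpenCV 4.12 (cv2) and the standard library are available. Lean on these libraries where they do the work, as an engineer would, in place of code of your own. Each camera call takes 0.05 s, during which the arm holds its last target. There are 200 camera calls.

## Task

Load the spare roll of tape from its wooden rest onto the bent-rod roll holder: thread it over the upturned tip, then slide it along the rod and round the corner until it sits right up against the rubber buffer of the stop, and leave it hanging there. The roll's hub fits the rod closely and the holder is easily bent, so feel your way and never force it. Leave everything else on the table where it stands.

Things in the scene. Friction and masses are not known exactly. Their poses are not given: they have to be found in the camera images.
- roll_center (a point): Centre of the loose roll of brown tape: 56 mm outside diameter, 18 mm wide, white hub with a plain through hole of 14 mm diameter, 60 to 130 g. Its x axis is the axis of the hole (either way round). At the start the roll stands on edge on the rest, its centre 46 mm above the table and its hole level.
- rest: Low wooden rest for spare rolls, 110 mm long (its x) by 46 mm wide (its y), fixed; two level dowels run along x, end walls 24 mm high. Origin: centre of its underside. The roll stands across the two dowels with its hole along the rest's x, up to 25 mm from the middle; beside the roll (the rest's +y and -y) nothing stands.
- holder: The roll holder, fixed: a level steel rod of 10 mm diameter on a post, its centre line 130 mm up, with an upturned tip, leg A, a corner, leg B and a stop. Origin on the table; z up; x runs inwards along leg A, which is straight at y = 0 from x = -68 to -23 mm. A robot may push the rod with no more than about 15 N, the roll on it with 20 N.
- tip (a point): Centre of the rod's free rounded end (radius 5 mm), at x = -117.5, y = 0, z = 145.5 mm in the holder's frame; axes as holder. From here the rod runs 38 mm straight along +x and down at 20 degrees, then levels out into leg A (bend radius 40 mm, ends at x = -68).
- corner_end (a point): End of the level corner on the rod's centre line, at x = 11.5, y = 20, z = 130 mm in the holder's frame; axes as holder. The corner begins at x = -23, y = 0 and turns left (towards +y) by 60 degrees with a 40 mm radius. Here leg B begins: straight, level, about 60 degrees left of x, but bent by hand, so up to 12 degrees off to either side; no reading tells this (look or feel).
- leg_a (a point): Middle of leg A on the rod's centre line, at x = -45.5, y = 0, z = 130 mm in the holder's frame. The stop that ends the way: a dark steel set collar round leg B (25 mm diameter, clamp screw on top) with a soft black rubber buffer (22 mm diameter, gives 2 N per mm, 4 mm at most); its face lies 55 to 95 mm past the end of the corner, where exactly is in no reading. 130 mm past the corner the rod turns down into its foot, 92 mm diameter.
- tin_low: Bystander: small pale tin, 52 mm diameter, 60 mm high, at the back edge. Origin: centre of its underside.
- tin_tall: Bystander: pale tin, 60 mm diameter, 70 mm high, at the back edge. Origin: centre of its underside.
- wide_tape: Bystander: flat-lying wide yellow tape ring, 102 mm diameter, 18 mm high; its hole is far too wide for the rod. Origin: centre of its underside.
- soap: Bystander: wrapped brown block, 79 x 95 x 52 mm, near the robot. Origin: centre of its underside.
There are look-alikes about, which are no part of the job. What is meant by the part that bears roll_center is not orange, and is the larger of those in its own colour.

How it is judged:
By the outcome, as a careful person would: the job done as asked, in the order asked, and still so for the second after the job is handed in, with the robot touching nothing.
It also fails if it takes over 67 s, if anything falls off the work surface, if the arm or the gripper's body presses on something with over 40 N, if the wrist force passes 120 N, or if a joint passes its speed limit or range.

## Working session

There is one attempt and no reset: what is moved stays moved. The work goes in short steps, each a Python script; the robot and the scene stay as the last script left them, time stands still between calls to the robot, and variables do not carry over. Pictures are saved under pics/ and viewed, about 8 in all and at most 12, crops included, and the job is handed in when it is done.

```bash
ls; mkdir -p pics; cat > h.py <<'E'
from cell import *
import numpy as np, cv2
def RT(p): return cv2.Rodrigues(np.array(p["rvec"],float))[0], np.array(p["tvec"],float).ravel()
def w_of(p,c):
    R,t=RT(p); return R.T@(np.array(c,float)-t)
def px(p,X):
    R,t=RT(p); c=R@np.array(X,float)+t; x,y=c[:2]/c[2]; s=1+p["k1"]*(x*x+y*y)
    return np.array([p["fx"]*x*s+p["cx"],p["fy"]*y*s+p["cy"]])
def ray(p,u,v):
    a=np.array([(u-p["cx"])/p["fx"],(v-p["cy"])/p["fy"]]); b=a.copy()
    for _ in range(20): b=a/(1+p["k1"]*(b@b))
    R,t=RT(p); d=R.T@np.array([b[0],b[1],1]); return -R.T@t,d/np.linalg.norm(d)
def onz(p,u,v,z):
    o,d=ray(p,u,v); return o+d*(z-o[2])/d[2]
def save(p,n): cv2.imwrite("pics/"+n,p["frame"][:,:,::-1])
E
python3 - <<'E'
from h import *
for n in("side","top"):
    p=capture(n); save(p,n+"0.png"); print(n,RT(p)[0].tolist(),(-RT(p)[0].T@RT(p)[1]).round(),p["fx"],p["k1"])
    for q in["roll_center","rest","holder","tip","corner_end","leg_a","tin_low","tin_tall","wide_tape","soap"]:
        print(q,[(round(d["p"],2),w_of(p,d["centre"]).round(0).tolist(),px(p,w_of(p,d["centre"])).round().tolist()) for d in place_of(q,p)[:4]])
print(get_time())
E
```

```text
pics
side [[0.9085068087974411, -0.4176379573727985, 0.013925334113254556], [-0.17167534245937785, -0.40342076948612976, -0.8987654085125184], [0.38097631837181767, 0.8141438566424827, -0.43820865524446223]] [  41. -973.  504.] 382.5656955988768 -0.08025343135617338
roll_center [(0.73, [220.0, -304.0, 25.0], [264.0, 266.0]), (0.68, [393.0, -439.0, 17.0], [365.0, 284.0]), (0.57, [483.0, -391.0, 48.0], [390.0, 250.0])]
rest [(0.96, [494.0, -413.0, 4.0], [397.0, 271.0]), (0.41, [582.0, -182.0, 0.0], [376.0, 220.0])]
holder []
tip []
corner_end []
leg_a []
tin_low [(0.63, [587.0, -109.0, 1.0], [364.0, 209.0])]
tin_tall [(0.67, [581.0, -184.0, 1.0], [376.0, 220.0])]
wide_tape [(0.68, [554.0, -266.0, 4.0], [384.0, 235.0])]
soap [(0.76, [338.0, -338.0, 3.0], [320.0, 270.0])]
top [[0.023479944153988686, -0.9995103368931376, 0.020682810889521872], [-0.9971079858372692, -0.024909256096905974, -0.07179967646335633], [0.07227971224395856, -0.01893714351387022, -0.9972046067851199]] [ 335. -245. 1316.] 511.21927270260363 -0.01102079375810304
roll_center [(0.75, [489.0, -391.0, 45.0], [365.0, 174.0]), (0.49, [219.0, -304.0, 27.0], [327.0, 281.0]), (0.38, [399.0, -437.0, 19.0], [381.0, 210.0])]
rest [(0.64, [489.0, -411.0, 1.0], [370.0, 176.0])]
holder [(0.85, [537.0, -102.0, 2.0], [251.0, 154.0])]
tip [(0.93, [479.0, -199.0, 147.0], [286.0, 171.0])]
corner_end [(0.83, [525.0, -82.0, 131.0], [237.0, 151.0]), (0.21, [490.0, -411.0, 1.0], [370.0, 176.0])]
leg_a [(0.64, [514.0, -139.0, 128.0], [261.0, 156.0])]
tin_low [(0.87, [595.0, -112.0, 2.0], [256.0, 132.0])]
tin_tall [(0.93, [587.0, -183.0, -2.0], [284.0, 136.0])]
wide_tape [(0.78, [558.0, -263.0, -4.0], [314.0, 148.0])]
soap [(0.65, [333.0, -335.0, 3.0], [340.0, 235.0])]
1.1
```

View pics/side0.png

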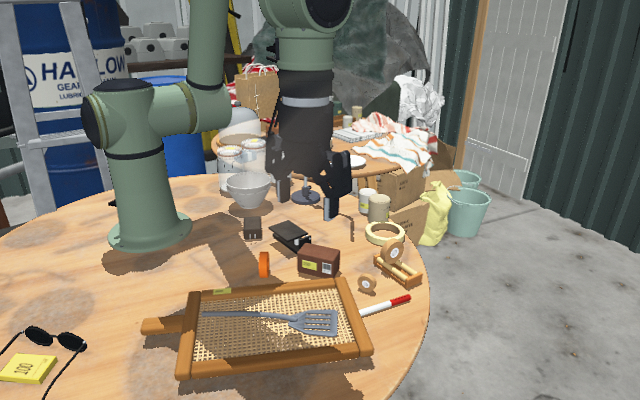

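View pics/top0.png

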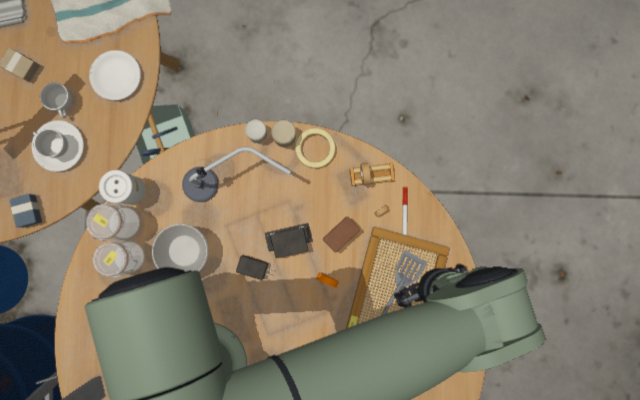

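Side view: the target roll is on the rest at (393,250), the small brown look-alike at (367,284) and the orange one at (264,265). Top view: the rod tip is at (288,171) and the base at (200,183). I'll zoom in on both.

```bash
python3 - <<'E'
import cv2,numpy as np
i=cv2.imread("pics/top0.png")
a=cv2.resize(i[135:205,180:313],None,fx=6,fy=6,interpolation=cv2.INTER_CUBIC)
b=cv2.resize(i[155:193,335:468],None,fx=6,fy=4.6,interpolation=cv2.INTER_CUBIC)[:,:]
b=cv2.resize(i[155:185,335:405],None,fx=6,fy=6,interpolation=cv2.INTER_CUBIC)
c=np.zeros((600,798,3),np.uint8);c[:420,:798]=a;c[420:600,:420]=b
cv2.imwrite("pics/z0.png",c)
E
```

```text
(no output)
```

View pics/z0.png

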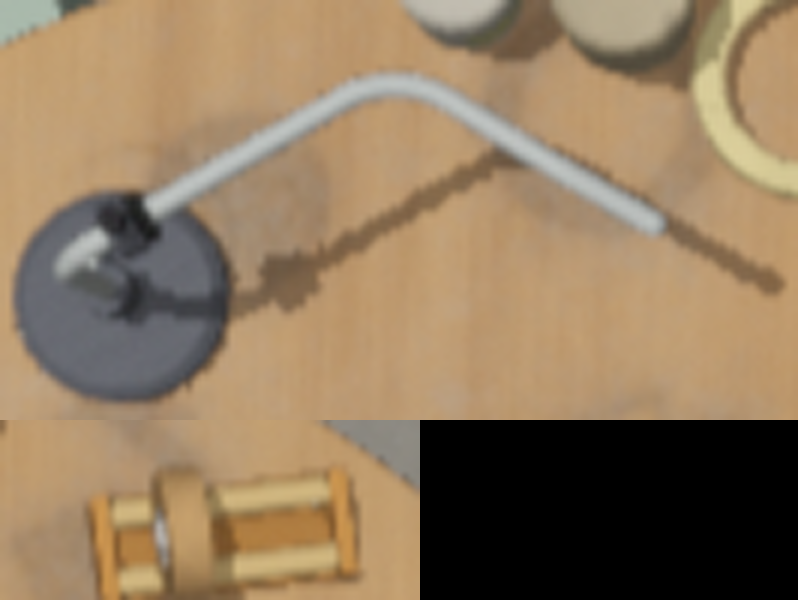

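```bash
cat >> h.py <<'E'
from scipy.spatial.transform import Rotation as Rn
def rod_local(s,b=60.0):
    """centre-line point & tangent in holder frame, s from tip centre (mm); b = leg B heading deg"""
    c,sn=np.cos,np.sin; a=np.radians(20); A2=38+40*a; A3=A2+45; A4=A3+40*np.pi/3
    p0=np.array([-117.5,0,145.5]); d=np.array([c(a),0,-sn(a)])
    if s<38: return p0+s*d,d
    if s<A2:
        g=a-(s-38)/40; return np.array([-68-40*sn(g),0,130+40*(1-c(g))]),np.array([c(g),0,-sn(g)])
    if s<A3: return np.array([-68+s-A2,0,130.]),np.array([1.,0,0])
    if s<A4:
        g=(s-A3)/40; return np.array([-23+40*sn(g),40*(1-c(g)),130]),np.array([c(g),sn(g),0])
    t=np.array([c(np.radians(b)),sn(np.radians(b)),0]); return np.array([11.64,20,130])+(s-A4)*t,t
S4=38+40*np.radians(20)+45+40*np.pi/3
def rod(s,H,b=60.0):
    p,t=rod_local(s,b); M=Rn.from_euler('z',H[2],degrees=True).as_matrix()
    return M@p+[H[0],H[1],0],M@t
def quat(t,flip=1):
    """tool pointing down, jaws horizontal & perpendicular to tangent t"""
    t=np.array(t,float)/np.linalg.norm(t); z=np.cross([0,0,1],t); z/=np.linalg.norm(z); up=np.cross(t,z)
    q=Rn.from_matrix(np.column_stack([-up,-t*flip,z*flip])).as_quat(); return [q[3],q[0],q[1],q[2]]
E
cat > fit.py <<'E'
from h import *
from scipy.optimize import least_squares
def segd(P,L):
    a,b=L[:-1],L[1:]; d=b-a; u=np.clip(((P[:,None]-a)*d).sum(2)/(d*d).sum(1),0,1)
    return np.linalg.norm(P[:,None]-a-u[...,None]*d,axis=2).min(1)
def resid(h,p,P,tip,smax=90):
    L=np.array([px(p,rod(s,h[:3],h[3])[0]) for s in np.arange(0,S4+smax,4)])
    e=px(p,rod(-5,h[:3],h[3])[0])-tip
    return np.r_[segd(P,L)/np.sqrt(len(P))*5, e]
E
python3 - <<'E'
from fit import *
p=capture("top"); f=p["frame"].astype(int)
hsv=cv2.cvtColor(p["frame"],cv2.COLOR_RGB2HSV)
m=(hsv[...,1]<60)&(hsv[...,2]>120)
box=np.zeros_like(m); box[148:180,207:292]=1; m&=box
n,l,st,_=cv2.connectedComponentsWithStats(m.astype(np.uint8)); k=1+np.argmax(st[1:,4]); P=np.argwhere(l==k)[:,::-1].astype(float)
print(st[k]); end=P[np.argsort(-(P[:,0]))[:3]]; print(end)
tip=np.array([290.3,172.5])
r=least_squares(resid,[537,-102,60,60],args=(p,P,tip))
print(r.x.round(2),np.sqrt((r.fun[:-2]**2).sum())/5,r.fun[-2:]); np.save("H.npy",r.x)
for s in(0,38+14+22,S4,S4+90): print(s,rod(s,r.x,r.x[3])[0].round(1))
# rest axis at z=24 from zoom wall centres
for u,v in((103,545),(343,522)): print(onz(p,335+u/6-.4,155+(v-420)/6-.4,24).round(1))
for u,v in((115,205),(150,240),(128,220)): print('collar',onz(p,180+u/6,135+v/6,138).round(1))
for d in masks_of("roll_center",p)[:3]:
    q=np.argwhere(d["pixels"]); print(d["p"],q.min(0),q.max(0),q.mean(0))
H=r.x; a=np.array([np.cos(np.radians(90)),np.sin(np.radians(90)),0])
q0=get_q(); print(q0, get_tool_rot(), get_wrist_force())
for fl in(1,-1):
    print(fl)
    for P,t in [((486,-391,22),a)]+[(rod(s,H,H[3])[0]+24*np.array([0,0,-1]),rod(s,H,H[3])[1]) for s in(-30,20,70,120,150,S4+75)]:
        s=ik(list(map(float,P)),quat(t,fl)); print(None if s is None else np.round(s,2))
E
```

```text
[207 148  84  27 453]
[[290. 173.]
 [290. 172.]
 [290. 170.]]
[ 536.27 -102.94   59.46   62.11] 1.4102153434481826 [-0.03092427  0.32919199]
0 [ 476.6 -204.1  145.5]
74 [ 512.9 -142.5  130. ]
138.85053606381854 [525.  -82.7 130. ]
228.85053606381854 [477.8  -6.1 130. ]
[ 486.2 -360.9   24. ]
[ 498.7 -462.9   24. ]
collar [478.4   2.6 138. ]
collar [465.2 -11.3 138. ]
collar [472.7  -2.6 138. ]
0.51 [274 317] [285 337] [279.59602649 327.31125828]
[-1.25418264e+00  3.26206347e-01 -1.92570994e-01  1.05200681e+00
 -6.73645317e-06  1.43657329e+00] [ 0.59910921  0.37558867  0.59910564 -0.37559785] [-0.38996508  0.06524367 -0.17723094]
1
[-0.8   0.66 -0.23  0.68  0.   -2.37]
[-0.4   0.42 -0.39  0.81 -0.35 -1.43]
[-0.32  0.46 -0.36  0.83 -0.34 -1.34]
[-0.42  0.41 -0.42  0.74  0.   -1.46]
[-0.32  0.42 -0.4   0.75  0.   -1.94]
[-0.28  0.4  -0.44  0.74  0.   -2.4 ]
[-0.19  0.34 -0.53  0.7   0.   -2.31]
-1
[-0.8   0.66 -0.23  0.68  0.    0.78]
[-0.4   0.42 -0.39  0.81 -0.35  1.71]
[-0.32  0.46 -0.36  0.83 -0.34  1.8 ]
[-0.42  0.41 -0.42  0.74  0.    1.69]
[-0.32  0.42 -0.4   0.75  0.    1.2 ]
[-0.28  0.4  -0.44  0.74  0.    0.74]
[-0.19  0.34 -0.53  0.7   0.    0.83]
```

```bash
python3 - <<'E'
from h import *
y=np.radians(97); a=[np.cos(y),np.sin(y),0]
reach([489.5,-391,150],quat(a,-1)); print(get_time(),get_wrist_force(),get_ee_pos())
for n in("side","top"):
    p=capture(n); save(p,n+"1.png")
    for q in["roll_center","rest","holder","tip","corner_end","leg_a"]:
        print(n,q,[(round(d["p"],2),w_of(p,d["centre"]).round(0).tolist()) for d in place_of(q,p)[:2]])
    H=np.load("H.npy")
    print([px(p,rod(s,H,H[3])[0]).round(1).tolist() for s in (-5,38,74,S4,S4+80)])
    if n=="side": i=p["frame"][:,:,::-1].copy()
c=cv2.resize(i[150:290,300:460],None,fx=5,fy=5,interpolation=cv2.INTER_CUBIC)[:600]; cv2.imwrite("pics/z1.png",c)
E
```

```text
2.2917 [-0.40737211 -0.78522497 -0.43965099] [ 489.02440594 -391.66659897  150.30080287]
side roll_center [(0.98, [484.0, -390.0, 47.0]), (0.79, [221.0, -304.0, 28.0])]
side rest [(0.92, [495.0, -413.0, 4.0]), (0.2, [582.0, -184.0, -1.0])]
side holder []
side tip [(0.9, [473.0, -201.0, 147.0])]
side corner_end [(0.59, [522.0, -82.0, 134.0])]
side leg_a [(0.76, [514.0, -141.0, 133.0])]
[[349.0, 180.3], [349.3, 179.7], [349.7, 175.6], [343.3, 167.7], [319.6, 162.1]]
top roll_center [(0.7, [221.0, -304.0, 27.0]), (0.57, [398.0, -438.0, 18.0])]
top rest []
top holder [(0.77, [535.0, -101.0, -0.0])]
top tip [(0.78, [477.0, -202.0, 145.0]), (0.72, [514.0, -141.0, 131.0])]
top corner_end [(0.63, [522.0, -81.0, 129.0]), (0.21, [514.0, -141.0, 130.0])]
top leg_a [(0.59, [513.0, -142.0, 130.0])]
[[290.3, 172.8], [275.7, 164.4], [262.8, 156.5], [237.3, 150.7], [207.4, 167.8]]
```

View pics/z1.png

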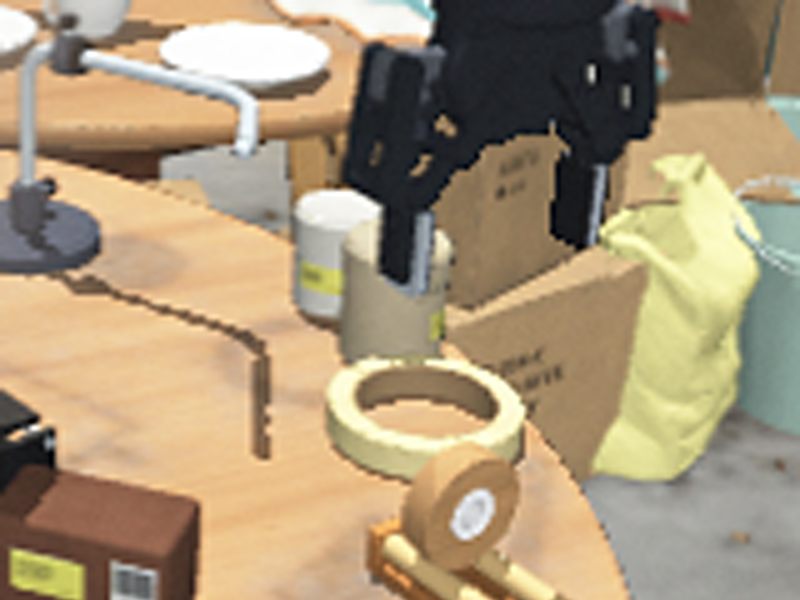

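The side-view tip at about (348.6,180) matches the fitted model's (349,180.3). Next I grasp and lift.

```bash
python3 - <<'E'
from h import *
y=np.radians(97); a=[np.cos(y),np.sin(y),0]
f=lambda s:print(s,get_time(),np.round(get_wrist_force(),2),np.round(get_ee_pos(),2),round(get_width(),2))
move_l([488.5,-390.7,60],feed=200); move_l([488.5,-390.7,22],feed=80); pause(.2); f("down")
gripper_to(62,30); f("62")
gripper_to(50,30); pause(.2); f("grip")
move_l([488.5,-390.7,30],feed=40); pause(.2); f("lift8")
move_l([488.5,-390.7,150],feed=200); pause(.2); f("up")
H=np.load("H.npy")
p,t=rod(-45,H,H[3]); q=quat(t,-1); up=-Rn.from_quat([q[1],q[2],q[3],q[0]]).as_matrix()[:,0]
P=p-24*up; print(P)
reach(list(P+[-30,-30,30]),q); pause(.3); f("pre")
i=capture("side"); save(i,"side2.png"); 
for n in("side","top"):
    i=capture(n); save(i,n+"2.png"); print([(round(d["p"],2),w_of(i,d["centre"]).round(1).tolist()) for d in place_of("roll_center",i)[:3]], p+[-30,-30,30])
    c=px(i,p); u,v=int(c[0]),int(c[1]); cv2.imwrite("pics/z2%s.png"%n,cv2.resize(i["frame"][v-60:v+40,u-65:u+65,::-1],None,fx=6,fy=6,interpolation=cv2.INTER_CUBIC))
a,b=cv2.imread("pics/z2side.png"),cv2.imread("pics/z2top.png"); cv2.imwrite("pics/z2.png",cv2.resize(np.hstack([a[:,100:680],b[:,100:680]]),None,fx=.68,fy=.68))
E
```

```text
down 4.4167 [-0.32  0.21 -0.88] [ 488.85 -391.05   22.53] 85.35
62 4.7833 [-0.53 -0.49  0.06] [ 488.54 -390.74   22.12] 61.79
grip 5.2083 [-3.79  0.85  5.92] [ 487.72 -390.93   22.48] 55.86
lift8 5.7583 [-0.36  0.22 -1.34] [ 488.45 -390.52   29.74] 55.85
up 6.7083 [-0.86  0.2  -1.49] [ 487.7  -389.93  148.21] 56.02
[ 450.91746676 -247.63044711  138.33828355]
pre 7.8917 [ 0.41 -0.91 -0.28] [ 420.93 -278.34  168.16] 55.55
[(0.68, [394.5, -440.1, 16.8]), (0.66, [421.8, -270.8, 195.6]), (0.52, [218.8, -303.8, 23.9])] [ 425.08805878 -270.56041439  190.89090645]
[(0.76, [425.8, -272.7, 190.1]), (0.64, [225.3, -301.2, 28.8]), (0.38, [398.0, -439.4, 18.1])] [ 425.08805878 -270.56041439  190.89090645]
```

View pics/z2.png

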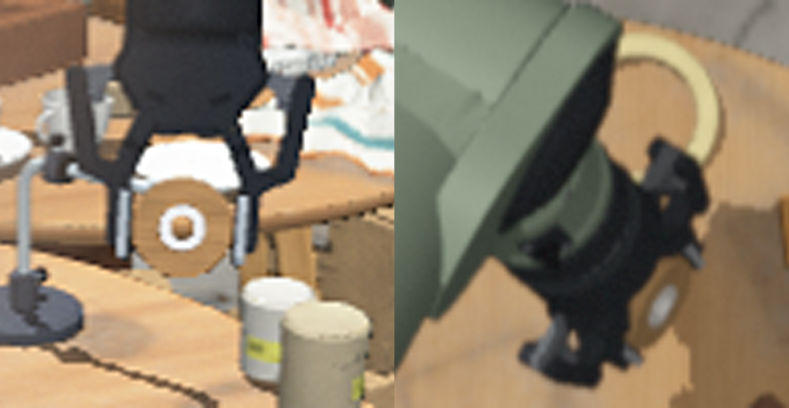

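```bash
cat >> h.py <<'E'
D=23.5
def pose(s,H,off=(0,0,0)):
    p,t=rod(s,H,H[3]); q=quat(t,-1); up=-Rn.from_quat([q[1],q[2],q[3],q[0]]).as_matrix()[:,0]
    return list(p+np.array(off)-D*up),q,p
def mean(f,n=8): return np.mean([f() for _ in range(n)],axis=0)
E
python3 - <<'E'
from h import *
H=np.load("H.npy")
t0=get_time(); e=np.array([get_ee_pos() for _ in range(10)]); w=np.array([get_wrist_force() for _ in range(10)]); print("std",e.std(0),w.std(0),get_time()-t0)
P,q,p=pose(-45,H); move_l(P,q,feed=100)
P,q,p=pose(-24,H); move_l(P,feed=60); pause(.3)
e=mean(get_ee_pos); print(get_time(),"cmd",np.round(P,2),"got",e.round(2),"F",mean(get_wrist_force).round(2))
i=capture("side"); save(i,"side3.png"); f=i["frame"]
c=px(i,p); t=px(i,rod(-5,H)[0]); print("pred roll",c,"pred tip",t)
hsv=cv2.cvtColor(f,cv2.COLOR_RGB2HSV).astype(int); m=np.zeros(f.shape[:2],bool)
u,v=c.round().astype(int); sl=(slice(v-14,v+15),slice(u-14,u+15))
m[sl]=((hsv[...,1]<70)&(hsv[...,2]>140))[sl]; P2=np.argwhere(m); print("hub",P2.mean(0)[::-1],P2.min(0),P2.max(0),len(P2))
for d in masks_of("roll_center",i)[:3]:
    z=np.argwhere(d["pixels"]); print(d["p"],z.mean(0)[::-1],z.min(0)[::-1],z.max(0)[::-1])
j=capture("top"); save(j,"top3.png"); jt=px(j,rod(-5,H)[0]).astype(int)
A=cv2.resize(f[v-18:v+18,u-20:u+20,::-1],(400,360),interpolation=cv2.INTER_NEAREST)
B=cv2.resize(j["frame"][jt[1]-27:jt[1]+27,jt[0]-30:jt[0]+30,::-1],(400,360),interpolation=cv2.INTER_CUBIC)
cv2.imwrite("pics/z3.png",np.hstack([A,B])); print("A origin",u-20,v-18)
E
```

```text
std [1.13686838e-13 0.00000000e+00 2.84217094e-14] [1.11022302e-16 1.11022302e-16 4.44089210e-16] 0.0
9.6083 cmd [ 461.03 -230.49  131.63] got [ 460.98 -230.67  131.73] F [-0.49 -0.66 -1.42]
pred roll [348.83448116 180.5938195 ] pred tip [348.97718576 180.31423906]
hub [350.47413793 181.62931034] [167 335] [195 363] 232
0.75 [366.63157895 282.28947368] [357 273] [376 291]
0.72 [264.04633205 264.37451737] [259 252] [269 277]
0.56 [348.4829932 180.5170068] [337 169] [360 192]
A origin 329 163
```

View pics/z3.png

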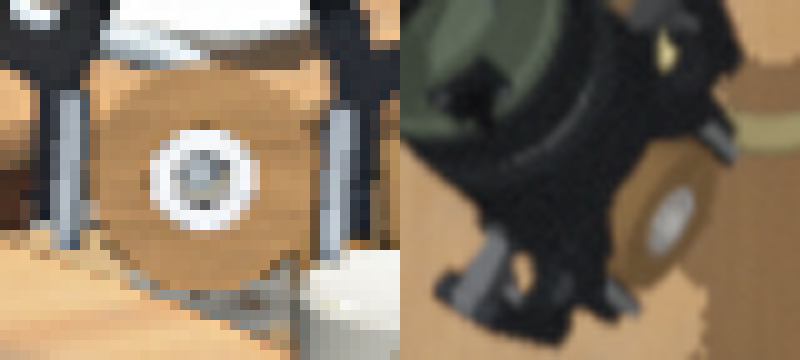

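The side view shows the tip inside the hole at crop (200,178), against a hub centre at (204,180), so the offset is under 1 mm. Now I feed it along with force feedback.

```bash
cat >> h.py <<'E'
import json,os
def fread(n=4):
    v=[]
    for _ in range(n): pause(.02); v.append(get_wrist_force())
    return np.mean(v,axis=0)
def slide(s,s1,H,off,F0,step=3.,k=.12,feed=40,amax=7,lmax=9,back=False):
    """advance along rod with lateral compliance; returns (s,off,why)"""
    off=np.array(off,float)
    while s<s1:
        s=min(s+step,s1); P,q,p=pose(s,H,off); move_l(P,q,feed=feed)
        F=fread()-F0; t=rod(s,H,H[3])[1]; ax=F@t; lat=F-ax*t; n=0
        off+=k*lat
        while np.linalg.norm(lat)>3 and n<4:
            move_l(pose(s,H,off)[0],q,feed=feed); F=fread()-F0; ax=F@t; lat=F-ax*t; off+=k*lat; n+=1
        z=np.cross([0,0,1],t)
        print(f"{s:.0f} t{get_time():.1f} ax{ax:.1f} left{lat@z:.1f} up{lat[2]:.1f} off{off.round(1)} n{n}")
        if -ax>amax: return s,off,"axial"
        if np.linalg.norm(lat)>lmax: return s,off,"lateral"
    return s,off,"ok"
def st(**k):
    d=json.load(open("st.json")) if os.path.exists("st.json") else {}
    d.update(k); json.dump(d,open("st.json","w")); return d
E
python3 - <<'E'
from h import *
H=np.load("H.npy"); F0=fread(6); print(F0,get_time())
s,off,w=slide(-24,30,H,[0,0,0],F0); print(w); st(s=s,off=off.tolist(),F0=F0.tolist())
E
```

```text
[-0.0569639   0.36112513 -0.8274956 ] 9.8583
-21 t10.2 ax-0.1 left-0.3 up-0.4 off[ 0. -0. -0.] n0
-18 t10.5 ax-0.1 left-0.3 up-0.2 off[ 0.1 -0.1 -0.1] n0
-15 t10.8 ax0.1 left-0.3 up-0.3 off[ 0.1 -0.1 -0.1] n0
-12 t11.1 ax0.1 left-0.3 up-0.1 off[ 0.1 -0.1 -0.1] n0
-9 t11.4 ax0.2 left-0.2 up0.1 off[ 0.1 -0.1 -0.1] n0
-6 t11.8 ax0.3 left-0.2 up-0.1 off[ 0.2 -0.1 -0.1] n0
-3 t12.1 ax-0.2 left-0.2 up0.1 off[ 0.2 -0.2 -0.1] n0
0 t12.4 ax0.2 left0.1 up0.0 off[ 0.2 -0.2 -0.1] n0
3 t12.7 ax0.1 left-0.2 up-0.0 off[ 0.2 -0.2 -0.1] n0
6 t13.0 ax-0.0 left-0.2 up-0.3 off[ 0.2 -0.2 -0.1] n0
9 t13.3 ax-0.2 left-0.0 up-0.1 off[ 0.2 -0.2 -0.2] n0
12 t13.7 ax0.0 left0.0 up-0.2 off[ 0.2 -0.2 -0.2] n0
15 t14.0 ax0.2 left-0.2 up-0.4 off[ 0.2 -0.2 -0.2] n0
18 t14.3 ax-0.2 left-0.1 up-0.2 off[ 0.2 -0.2 -0.2] n0
21 t14.6 ax-0.4 left0.0 up-0.2 off[ 0.2 -0.2 -0.3] n0
24 t14.9 ax-0.1 left0.2 up0.0 off[ 0.2 -0.2 -0.3] n0
27 t15.2 ax-0.1 left0.3 up-0.4 off[ 0.2 -0.2 -0.3] n0
30 t15.6 ax-0.2 left0.4 up-0.3 off[ 0.1 -0.2 -0.4] n0
ok
```

```bash
sed -i 's/^        off+=k\*lat$/        if np.linalg.norm(lat)>.7: off+=k*lat/' h.py; python3 - <<'E'
from h import *
H=np.load("H.npy"); d=st(); F0=np.array(d["F0"])
s,off,w=slide(d["s"],96,H,d["off"],F0,step=4)
if w=="ok": s,off,w=slide(s,S4+12,H,off,F0,step=3)
print(w); st(s=s,off=off.tolist())
E
```

```text
34 t15.9 ax-0.3 left-0.3 up-0.5 off[ 0.1 -0.2 -0.4] n0
38 t16.2 ax0.3 left0.5 up0.4 off[ 0.1 -0.2 -0.4] n0
42 t16.6 ax-0.8 left0.7 up1.0 off[ 0.  -0.1 -0.2] n0
46 t16.9 ax-1.3 left1.7 up1.7 off[-0.1 -0.  -0. ] n0
50 t17.3 ax-0.3 left1.2 up1.0 off[-0.2  0.1  0.1] n0
54 t17.7 ax-0.3 left-0.3 up0.1 off[-0.2  0.1  0.1] n0
58 t18.0 ax-0.3 left-0.1 up-0.4 off[-0.2  0.1  0.1] n0
62 t18.3 ax-0.3 left-0.3 up-0.2 off[-0.2  0.1  0.1] n0
66 t18.6 ax-0.5 left-0.3 up-0.4 off[-0.2  0.1  0.1] n0
70 t18.9 ax-0.6 left-0.2 up-1.0 off[-0.2  0.1 -0. ] n0
74 t19.2 ax-0.4 left-0.3 up-0.1 off[-0.2  0.1 -0. ] n0
78 t19.6 ax0.0 left0.4 up0.2 off[-0.2  0.1 -0. ] n0
82 t19.9 ax-0.3 left0.0 up0.4 off[-0.2  0.1 -0. ] n0
86 t20.2 ax-0.1 left-0.4 up-0.2 off[-0.2  0.1 -0. ] n0
90 t20.5 ax0.1 left-0.3 up-0.6 off[-0.2  0.1 -0. ] n0
94 t20.8 ax-0.3 left-0.3 up-0.3 off[-0.2  0.1 -0. ] n0
96 t21.1 ax-0.5 left-0.6 up-0.0 off[-0.2  0.1 -0. ] n0
99 t21.5 ax-0.3 left0.3 up0.1 off[-0.2  0.1 -0. ] n0
102 t21.8 ax0.6 left1.5 up-0.0 off[-0.4  0.1 -0. ] n0
105 t22.1 ax0.4 left1.0 up0.2 off[-0.5  0.2 -0. ] n0
108 t22.4 ax0.4 left1.7 up0.3 off[-0.7  0.2  0. ] n0
111 t22.7 ax0.8 left1.5 up0.0 off[-0.9  0.2  0. ] n0
114 t23.0 ax0.6 left1.4 up-0.1 off[-1.   0.3  0. ] n0
117 t23.4 ax0.4 left1.1 up-0.5 off[-1.2  0.3 -0.1] n0
120 t23.7 ax0.2 left0.1 up-0.3 off[-1.2  0.3 -0.1] n0
123 t24.0 ax0.0 left0.5 up-0.3 off[-1.2  0.3 -0.1] n0
126 t24.3 ax0.1 left0.6 up-0.4 off[-1.2  0.3 -0.1] n0
129 t24.6 ax-0.0 left0.1 up0.2 off[-1.2  0.3 -0.1] n0
132 t24.9 ax0.7 left0.3 up-0.2 off[-1.2  0.3 -0.1] n0
135 t25.3 ax-0.0 left1.1 up-0.1 off[-1.4  0.2 -0.1] n0
138 t25.6 ax-0.1 left0.1 up0.4 off[-1.4  0.2 -0.1] n0
141 t25.9 ax-0.2 left-0.3 up0.1 off[-1.4  0.2 -0.1] n0
144 t26.2 ax-0.7 left0.3 up0.1 off[-1.4  0.2 -0.1] n0
147 t26.5 ax-0.2 left-0.1 up-0.3 off[-1.4  0.2 -0.1] n0
150 t26.8 ax-0.4 left-0.0 up-0.3 off[-1.4  0.2 -0.1] n0
151 t27.2 ax-0.5 left0.2 up-0.0 off[-1.4  0.2 -0.1] n0
ok
```

```bash
python3 - <<'E'
from h import *
H=np.load("H.npy"); d=st(); F0=np.array(d["F0"])
s,off,w=slide(d["s"],S4+42,H,d["off"],F0,step=3.5,amax=3)
if w=="ok": s,off,w=slide(s,S4+88,H,off,F0,step=1.5,amax=2.2)
print(w,s-S4); st(s=s,off=off.tolist())
i=capture("side"); j=capture("top"); save(i,"side4.png"); save(j,"top4.png")
p=rod(s,H,H[3])[0]; im=[]
for c in(i,j):
    u,v=px(c,p).astype(int); im.append(cv2.resize(c["frame"][v-27:v+27,u-30:u+30,::-1],(400,360),interpolation=cv2.INTER_CUBIC))
cv2.imwrite("pics/z4.png",np.hstack(im))
E
```

```text
154 t27.5 ax-0.3 left-0.3 up-0.5 off[-1.4  0.2 -0.1] n0
158 t27.8 ax-0.6 left0.4 up-0.2 off[-1.4  0.2 -0.1] n0
161 t28.1 ax-0.8 left0.2 up-0.0 off[-1.4  0.2 -0.1] n0
165 t28.4 ax-0.6 left-0.1 up-0.4 off[-1.4  0.2 -0.1] n0
168 t28.7 ax-0.1 left-0.0 up-0.2 off[-1.4  0.2 -0.1] n0
172 t29.1 ax-0.6 left0.3 up-0.3 off[-1.4  0.2 -0.1] n0
175 t29.4 ax-0.2 left0.5 up-0.3 off[-1.4  0.2 -0.1] n0
179 t29.7 ax-0.7 left0.2 up0.2 off[-1.4  0.2 -0.1] n0
181 t30.0 ax-0.1 left0.1 up-0.4 off[-1.4  0.2 -0.1] n0
182 t30.3 ax-0.6 left0.3 up0.1 off[-1.4  0.2 -0.1] n0
184 t30.6 ax-0.2 left0.4 up-0.5 off[-1.4  0.2 -0.1] n0
185 t31.0 ax-0.4 left0.4 up-0.4 off[-1.4  0.2 -0.1] n0
187 t31.3 ax-0.6 left0.1 up-0.2 off[-1.4  0.2 -0.1] n0
188 t31.6 ax-0.3 left0.0 up-0.1 off[-1.4  0.2 -0.1] n0
190 t31.9 ax-0.7 left-0.1 up-0.2 off[-1.4  0.2 -0.1] n0
191 t32.2 ax0.0 left0.1 up-0.4 off[-1.4  0.2 -0.1] n0
193 t32.5 ax-0.2 left0.5 up-0.1 off[-1.4  0.2 -0.1] n0
194 t32.9 ax-0.5 left0.1 up-0.1 off[-1.4  0.2 -0.1] n0
196 t33.2 ax-0.7 left0.1 up-0.3 off[-1.4  0.2 -0.1] n0
197 t33.5 ax-0.2 left0.1 up0.3 off[-1.4  0.2 -0.1] n0

[... 189 characters left out ...]
 up0.0 off[-1.4  0.2 -0.1] n0
205 t35.1 ax-0.1 left0.3 up-0.8 off[-1.4  0.2 -0.2] n0
206 t35.4 ax-0.2 left0.2 up-0.0 off[-1.4  0.2 -0.2] n0
208 t35.7 ax-0.2 left0.0 up-0.1 off[-1.4  0.2 -0.2] n0
209 t36.0 ax-0.2 left0.2 up-0.1 off[-1.4  0.2 -0.2] n0
211 t36.3 ax-0.5 left0.3 up-0.6 off[-1.4  0.2 -0.2] n0
212 t36.7 ax-0.4 left0.6 up-0.2 off[-1.4  0.2 -0.2] n0
214 t37.0 ax-0.4 left0.1 up-0.5 off[-1.4  0.2 -0.2] n0
215 t37.3 ax-0.8 left0.5 up-0.2 off[-1.4  0.2 -0.2] n0
217 t37.6 ax-0.1 left0.2 up-0.4 off[-1.4  0.2 -0.2] n0
218 t37.9 ax-0.0 left0.4 up-0.6 off[-1.4  0.2 -0.3] n0
220 t38.2 ax-1.7 left0.1 up-0.4 off[-1.4  0.2 -0.3] n0
221 t38.6 ax-4.4 left0.7 up-1.0 off[-1.5  0.1 -0.4] n0
axial 82.5
```

View pics/z4.png

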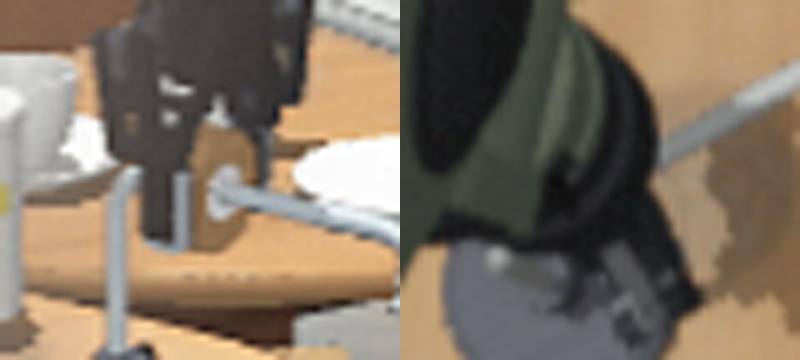

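Side view: the roll is on leg B. The axial force rises by about 2 N/mm, which matches the rubber buffer. I'll ease to light contact, set it down on the rod and open.

```bash
python3 - <<'E'
from h import *
H=np.load("H.npy"); d=st(); F0=np.array(d["F0"]); off=np.array(d["off"]); s=d["s"]; t=rod(s,H,H[3])[1]
for s2,dz in((s-1.4,0),(s-1.7,-.8),(s-1.7,-1.6),(s-1.7,-2.2)):
    P,q,p=pose(s2,H,off+[0,0,dz]); move_l(P,q,feed=20); F=fread(6)-F0; print(s2,dz,"ax %.2f up %.2f"%(F@t,F[2]),get_time())
    if F[2]>1.2: break
for w in(56,58,60,64,72,82): gripper_to(w); 
F=fread()-F0; print("open",F,get_width(),get_time()); st(rel=P,q=q)
save(capture("side"),"side5.png")
move_l(list(np.array(P)+[0,0,90]),feed=120); pause(.2); print(get_time(),get_wrist_force())
P=np.array(P); reach([330,-250,300],q); print(get_time())
im=[]
for n in("side","top"):
    c=capture(n); save(c,n+"6.png"); u,v=px(c,p).astype(int)
    im.append(cv2.resize(c["frame"][v-27:v+27,u-30:u+30,::-1],(400,360),interpolation=cv2.INTER_CUBIC))
    print(n,[(round(e["p"],2),w_of(c,e["centre"]).round(1).tolist()) for e in place_of("roll_center",c)[:3]],"expect",p.round(1))
cv2.imwrite("pics/z6.png",np.hstack(im))
E
```

```text
219.95053606381853 0 ax -2.65 up 0.41 39.0083
219.65053606381855 -0.8 ax -2.48 up -0.56 39.3583
219.65053606381855 -1.6 ax -0.85 up 6.75 39.7083
open [-0.43885956 -0.46757497  1.32849515] 82.18558090053664 41.1583
42.3083 [ 0.25009021 -0.28223545  0.56071373]
43.4583
side [(0.72, [397.2, -437.3, 21.0]), (0.61, [478.4, -12.1, 130.8])] expect [482.7 -13.9 130. ]
top [(0.5, [482.5, -13.6, 128.8]), (0.49, [474.6, -200.7, 144.1]), (0.47, [396.7, -437.2, 20.5])] expect [482.7 -13.9 130. ]
```

View pics/z6.png

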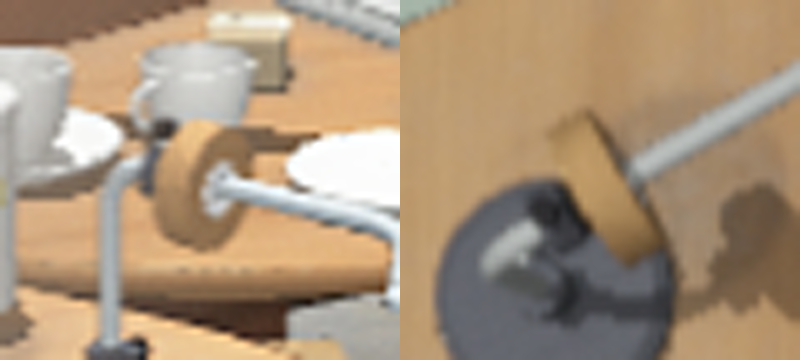

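```bash
python3 - <<'E'
from h import *
H=np.load("H.npy"); d=st(); off=np.array(d["off"])
im=[]
for n in("side","top"):
    c=capture(n); f=c["frame"].astype(np.float32)
    print(n); 
    for hz in (0,4):
        row=[]
        for s in np.arange(S4+60,S4+108,1.5):
            u,v=px(c,rod(s,H,H[3])[0]+off*[1,1,0]+[0,0,hz]); g=cv2.getRectSubPix(f,(1,1),(float(u),float(v))).ravel(); row.append(f"{s-S4:.0f}:{g.astype(int).tolist()}")
        print(" ".join(row))
    u,v=px(c,rod(S4+90,H,H[3])[0]).astype(int)
    im.append(cv2.resize(c["frame"][v-14:v+14,u-14:u+14,::-1],(400,400),interpolation=cv2.INTER_NEAREST))
cv2.imwrite("pics/z7.png",np.hstack(im)); print(get_time())
E
```

```text
side
60:[175, 185, 189] 62:[176, 185, 189] 63:[177, 186, 190] 64:[176, 184, 188] 66:[174, 182, 186] 68:[173, 180, 184] 69:[173, 181, 184] 70:[173, 180, 183] 72:[172, 179, 182] 74:[170, 175, 178] 75:[176, 178, 178] 76:[181, 178, 176] 78:[177, 166, 157] 80:[166, 146, 127] 81:[155, 127, 100] 82:[145, 115, 87] 84:[137, 107, 78] 86:[145, 114, 84] 87:[154, 121, 90] 88:[166, 131, 96] 90:[179, 142, 103] 92:[189, 150, 108] 93:[188, 149, 107] 94:[188, 147, 106] 96:[188, 148, 107] 98:[189, 148, 107] 99:[187, 148, 107] 100:[185, 147, 106] 102:[180, 145, 105] 104:[167, 136, 104] 105:[153, 127, 103] 106:[131, 113, 99]
60:[229, 237, 242] 62:[233, 240, 244] 63:[237, 243, 246] 64:[230, 236, 238] 66:[224, 232, 235] 68:[213, 221, 225] 69:[194, 202, 206] 70:[179, 185, 189] 72:[178, 182, 186] 74:[181, 184, 187] 75:[184, 184, 184] 76:[189, 184, 180] 78:[179, 167, 155] 80:[159, 139, 116] 81:[146, 118, 89] 82:[142, 113, 84] 84:[140, 110, 80] 86:[152, 121, 87] 87:[166, 132, 95] 88:[179, 142, 102] 90:[189, 151, 108] 92:[196, 157, 111] 93:[195, 155, 111] 94:[194, 154, 111] 96:[195, 154, 111] 98:[195, 155, 111]
[... 578 characters left out ...]
:[46, 47, 51] 99:[38, 40, 42] 100:[40, 41, 44] 102:[45, 46, 50] 104:[62, 63, 66] 105:[87, 89, 91] 106:[129, 133, 133]
60:[180, 184, 181] 62:[180, 184, 181] 63:[178, 181, 179] 64:[173, 176, 174] 66:[155, 159, 157] 68:[138, 140, 138] 69:[130, 129, 126] 70:[133, 120, 105] 72:[147, 119, 86] 74:[170, 136, 92] 75:[182, 145, 96] 76:[182, 146, 97] 78:[183, 146, 98] 80:[184, 148, 99] 81:[184, 148, 100] 82:[185, 149, 101] 84:[185, 149, 100] 86:[185, 149, 100] 87:[181, 145, 97] 88:[160, 128, 85] 90:[109, 86, 60] 92:[65, 54, 43] 93:[35, 35, 35] 94:[41, 42, 44] 96:[47, 48, 52] 98:[38, 39, 42] 99:[36, 37, 39] 100:[42, 42, 45] 102:[47, 46, 50] 104:[62, 62, 64] 105:[98, 101, 101] 106:[143, 148, 146]
43.7583
```

View pics/z7.png

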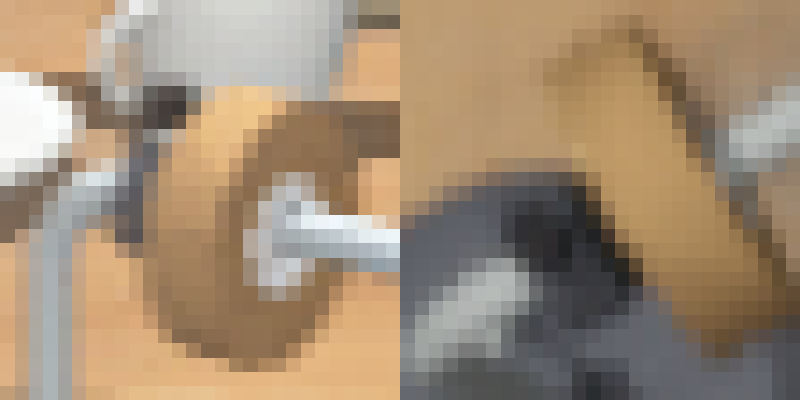

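The top view hides any gap behind the roll because of parallax, so I'll check by feel: regrip lightly, push until the buffer answers, then release there.

```bash
python3 - <<'E'
from h import *
H=np.load("H.npy"); d=st(); off=np.array(d["off"]); t=rod(d["s"],H,H[3])[1]
P=np.array(d["rel"])+[0,0,.6]; q=d["q"]
reach(list(P+[0,0,80]),q); move_l(list(P+[0,0,30]),feed=120); move_l(list(P),feed=60); F0=fread(); print("F0",F0.round(2),get_time())
gripper_to(50,20); F=fread()-F0; print("grip ax %.2f up %.2f w %.1f"%(F@t,F[2],get_width()))
for _ in range(4):
    if F[2]<1.5: break
    P=P+[0,0,.3]; move_l(list(P),feed=20); F=fread()-F0; print("raise ax %.2f up %.2f"%(F@t,F[2]))
a0=F@t; x=0
while x<5 and get_time()<57:
    x+=.6; P=P+.6*t; move_l(list(P),feed=20); F=fread(5)-F0; print("x%.1f ax %.2f up %.2f"%(x,F@t,F[2]),round(get_time(),1))
    if F@t-a0<-1.3 or F@t<-3: break
st(rel2=P.tolist())
for w in(57,59,62,70,82): gripper_to(w)
print(get_time(),get_width())
move_l(list(P+[0,0,90]),feed=150); reach([330,-250,300],q); print(get_time(),get_wrist_force())
im=[]
for n in("side","top"):
    c=capture(n); u,v=px(c,rod(S4+90,H,H[3])[0]).astype(int)
    im.append(cv2.resize(c["frame"][v-14:v+14,u-14:u+14,::-1],(400,400),interpolation=cv2.INTER_NEAREST)); save(c,n+"8.png")
cv2.imwrite("pics/z8.png",np.hstack(im))
E
```

```text
F0 [0.19 0.12 0.39] 46.2
grip ax 0.28 up 4.03 w 56.6
raise ax -0.39 up 3.27
raise ax -0.99 up 0.88
x0.6 ax -2.43 up -0.60 47.6
48.7667 82.33700005310266
50.6667 [-0.14771483  0.02240938 -0.07890878]
```

View pics/z8.png

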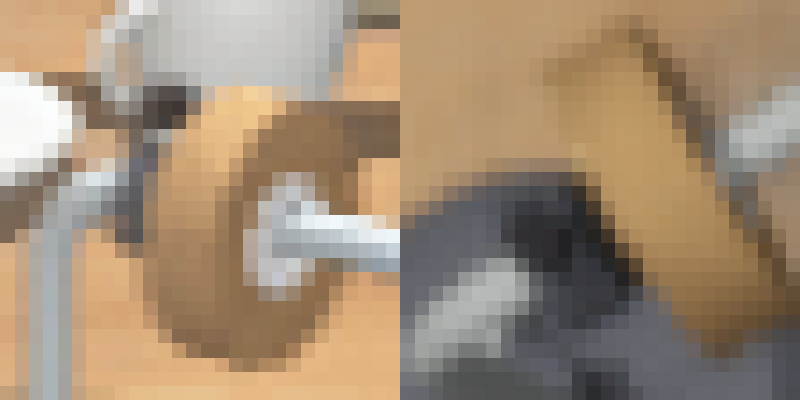

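The buffer pushed back straight away, and the images before and after the regrip look the same. The roll was already touching the buffer, and the arm is now clear, so I'm handing in.

```bash
python3 -c "
from cell import *
finish_job(); print(get_time())"
```

```text
the job is handed in; nothing more can be done
the job is handed in; nothing more can be done
```

The roll of tape now hangs on leg B of the holder, up against the rubber buffer. I handed the job in at about 51 s of the 67 s allowed, with the arm clear of everything.

- **Loading:** I gripped the roll by its rim, tilted it 20° and threaded it over the tip. I then slid it along leg A and round the corner, correcting sideways by the wrist force, which stayed under about 2.5 N. Leg B came out at about 62° from the pictures.
- **Reaching the stop:** The buffer met the roll about 80 mm past the corner (roll centre), with the force rising at about 2 N/mm. The buffer push peaked at 4.4 N. Setting the roll down loaded the rod by a brief 6.8 N, well below its limit.
- **Last checks:** After letting go I gripped the roll again lightly and pushed. The push back rose from 1.0 to 2.4 N within 0.6 mm, so it was already touching. I then let go again, and pictures from before and after this check look the same.
- **Not confirmed:** The pictures alone can't rule out a gap of a millimetre or so behind the roll, so the contact rests on the force readings. I didn't measure the contact again after the final release. I did not re-measure the other things on the table, but the arm passed well clear of them.

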